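Make up the coffee tray and the tea tray

TASK

Make up two trays on the kitchenette counter. On the oblong wooden tray stand the small espresso cup and the short sugar jar; on the round steel tray stand the tea caddy and the small ramekin, lifting that one alone out of the wide ramekin it is nested in. All four must stand upright, flat on the floor of their tray, and the wide ramekin, the tall jar and the big mug must be left standing where they are.

Things in the scene. Friction and masses are not known exactly. Their poses are not given: they have to be found in the camera images.
- wood_tray: Oblong brown wooden tray fixed to the counter, 220 mm long (its x axis) by 120 mm wide (its y axis), low straight walls 6 mm thick and 14 mm high all round, floor 6 mm above the counter (not the bigger, pale, rimless chopping board at the table's side). Origin: centre of its underside, on the counter; z up. It lies on the left or the right of the stock.
- round_tray: Round plain steel tray fixed to the counter, outer diameter 208 mm, rim 5 mm thick and 14 mm high, floor 5 mm above the counter. Origin: centre of its underside, on the counter; z up. It lies on the other side of the stock from the wooden tray.
- espresso_cup: Loose small white ceramic cup, upright, open top, 56 mm diameter, 56 mm high (wall 3.5 mm, foot 40 mm across), about 0.12 kg, with a small loop handle on its +y side that reaches 47 mm from its axis at heights of 14 to 47 mm. Grip it across x, clear of the handle. Origin: centre of its underside; z up.
- short_jar: Loose short round glass jar of white sugar with a flat pale wooden lid of nearly the same width; body 58 mm diameter, lid 56 mm, 66 mm high in all (lid the top 16 mm), about 0.2 kg. Upright. Origin: centre of its underside; z up.
- caddy: Loose tea caddy: a round plain steel tin, 52 mm diameter (lid 53 mm, fixed shut, the band from 82 to 104 mm), with an 11 mm wide black knob on top, 112 mm high in all, about 0.2 kg. Upright. Origin: centre of its underside; z up.
- small_ramekin: Loose small white ceramic pot, upright, open top, no handle, 60 mm outer diameter over its upper half (from 30 mm to its rim at 60 mm), narrowing to 44 mm at the foot; wall 3.5 mm, about 0.13 kg. At the start it stands loosely inside the wide ramekin, on its floor, and its rim stands 29 mm above the rim of the wide one. Origin: centre of its underside; z up.
- wide_ramekin: Loose wide low white ceramic dish, 80 mm outer diameter at the rim, 36 mm high, wall 4 mm, inner floor 5 mm up, with the small ramekin standing loosely in it (about 6 mm play all round). To be left where it is. Origin: centre of its underside, on the counter; z up.
- tall_jar: Loose tall glass jar of white sugar with a flat pale wooden lid, 74 mm diameter, 140 mm high: like the short jar but much taller. To be left where it is. Origin: centre of its underside, on the counter; z up.
- big_mug: Loose big white ceramic mug, 76 mm diameter, 92 mm high, with a loop handle on its +y side that reaches 69 mm from its axis: like the espresso cup but much bigger. To be left where it is. Origin: centre of its underside, on the counter; z up.
Not all that is in view belongs to the job. Leave any red look-alike of the small_ramekin alone.

How it is judged (in metres and radians):
At the end, for the whole second after the job is handed in: Cup and short jar stand on the floor of the wooden tray, caddy and small ramekin on the floor of the round tray (inside the rim, within 4 mm of floor height), upright within 0.12 rad and at rest; wide ramekin, tall jar and big mug upright within 25 mm of where they began (x of espresso_cup in the frame of wood_tray between -0.085 and 0.085 m and y of espresso_cup in the frame of wood_tray between -0.035 and 0.035 m and z of each of espresso_cup, short_jar in the frame of wood_tray below 0.01 m and angle between each of espresso_cup, short_jar, caddy, small_ramekin, wide_ramekin, tall_jar, big_mug's own z axis and vertical below 0.12 rad and linear speed of each of espresso_cup, short_jar, caddy, small_ramekin, wide_ramekin, tall_jar, big_mug below 0.02 m/s and x of short_jar in the frame of wood_tray between -0.085 and 0.085 m and y of short_jar in the frame of wood_tray between -0.035 and 0.035 m and horizontal distance between each of caddy, small_ramekin and round_tray below 0.08 m and z of each of caddy, small_ramekin in the frame of round_tray below 0.009 m and distance of each of wide_ramekin, tall_jar, big_mug from where it was at the start of the episode below 0.025 m); the robot touches nothing.
It fails at once if the wide ramekin is moved more than 25 mm or knocked over (distance of wide_ramekin from where it was at the start of the episode above 0.025 m or angle between wide_ramekin's own z axis and vertical above 0.5 rad).
It fails at once if the tall jar is moved more than 25 mm or knocked over (distance of tall_jar from where it was at the start of the episode above 0.025 m or angle between tall_jar's own z axis and vertical above 0.5 rad).
It fails at once if the big mug is moved more than 25 mm or knocked over (distance of big_mug from where it was at the start of the episode above 0.025 m or angle between big_mug's own z axis and vertical above 0.5 rad).
It also fails if it takes over 128 s, if anything falls off the work surface, if the arm or the gripper's body presses on something with over 40 N, if the wrist force passes 120 N, or if a joint passes its speed limit or range.

ROBOT

A 6-joint arm with a two-finger parallel gripper is mounted at the origin on the work surface. World frame = base frame: x ahead of the robot, y to its left, z up, the work surface at z = 0. Lengths are in mm, angles in degrees, forces in N, time in s.
With the tool pointing down it reaches from about 350 to 975 mm from the base axis. Payload 17.4 kg.
Tool frame: the origin (TCP) lies midway between the tips of the shut fingers; the grasp point (between the pads) lies 19 mm behind it (env.grip_depth is the distance from the TCP to the grasp point, in mm); z points along the fingers, y is the line along which they close (so a half turn about z gives the same grasp; the last joint's range is limited). The gripper opens to 85 mm and grips with 20 to 120 N. Pads are 22 mm wide; open, the fingers measure 114 mm over their backs; the gripper's body (76 mm by 85 mm) begins 54 mm behind the grasp point. The pads swing forward as they close: fully open they stand 13 mm farther back than shut.
Start: joints at [71.23, 6.646, 82.598, -0, 90.757, -2.166], TCP at [192.896, 646.856, 195.303] pointing down, gripper open.
Joint ranges: [-162.19, 162.19], [-47.58, 125.68], [4.15, 143.07], [-65.23, 245.23], [0.69, 171.88], [-170.13, 170.13]. Speed limits (degrees/s): [108.29, 108.29, 127.2, 180, 180, 180].

INTERFACE

Orientations are given as [roll, pitch, yaw] about the fixed x, y, z axes, in that order (R = Rz(yaw) Ry(pitch) Rx(roll)).
In Python, from workcell import env gives the robot as it stands. The module is installed in compiled form; this text tells all that it offers.
- The arm moves only by the tool play_rows, never from a script. Its argument "rows" is a list of rows, each a list of 6 numbers: the shift along the tool's x, y, z normalised to -1 to 1, where 1 is 30 mm, then the turn, a rotation vector about the tool's x, y, z normalised to -1 to 1, where 1 is 5 degrees. A call has 1 to 20 rows; each row shifts and turns the commanded pose from where the row before left it, along the tool's axes as they then stand; what a row does not reach is not made up. A row lasts 1/12 s, in which the tool goes at most 41.7 mm and 7.16 degrees, less where a joint would pass 70% of its speed; a pose out of reach is approached as far as the arm can. A call with a number of a shift or a turn outside -1 to 1 is refused whole. A call with a gripper value outside its range is refused whole. "claw" is the opening, from -1 (shut) to 1 (fully open), set as the call begins (left out, the last holds). The fingers move at their own pace and stop on an object; "force" is the grip in N (left out, the last holds). Time passes only in rows, so rows that do not move let the fingers close. It gives the time, the measured TCP pose, the force, the opening and the grip force at its end, in the units of the state.
- env.state(): the state, without advancing time (a new reading comes with each control period).
- env.read_camera(name): name is "side" or "top"; returns a dict with "img" (384x512x3 uint8, red, green, blue), "depth" (384x512 float32, mm along the optical axis (not along the pixel's ray), 0 where there is no reading), "fx", "fy", "cx", "cy" (pixels), "xyz" and "orientation" of the camera in the world. Camera axes: x right, y down, z forward; pixel columns grow to the right and rows downward; lengths in mm; the calibration is good to about 2 mm. A picture is of the moment at which its call begins.
- env.finish_job(): hands the job in; it is judged then, once.
The state is a dict: "time_s": time; "qpos": joint angles; "qvel": joint speeds; "joint_torque": joint torques, N m; "tool_pos": TCP position; "eef_rot": TCP orientation; "wrist_force": force on the tool from outside, world axes, zero at the start; "moment": the same for the moment, N m; "grip_width": finger opening in mm; "grasp_force": force on a finger pad.
Only numpy, scipy, OpenCV 4.12 (cv2) and the standard library are available. Lean on these libraries where they do the work, as an engineer would, in place of code of your own. Each camera call takes 0.05 s, during which the arm holds its last target. There are 200 camera calls.

## Working session

There is one attempt and no reset: what is moved stays moved. The work goes in short steps, Python scripts to look and compute and a tool call to move; the robot and the scene stay as the last step left them, time stands still between calls to the robot, and variables do not carry over. Pictures are saved under pics/ and viewed, at most 14 in all, crops included, and the job is handed in when it is done.

Besides the shell and the picture viewer there is one more tool, called after ">>>" by a JSON object that holds its "op" and its "data", one argument or row to a line. play_rows: Moves the arm, as the interface text tells. Its arguments: {"type":"object","properties":{"rows":{"type":"array"},"claw":{"type":"number"},"force":{"type":"number"}},"required":["rows"]}

```bash
mkdir -p pics; cat > h.py <<'E'
import numpy as np, cv2
from scipy.spatial.transform import Rotation as R
from workcell import env
def cam(n):
    c=env.read_camera(n); return c
def pts(c):
    d=c["depth"]; h,w=d.shape; u,v=np.meshgrid(np.arange(w),np.arange(h))
    p=np.dstack([(u-c["cx"])/c["fx"]*d,(v-c["cy"])/c["fy"]*d,d])
    o=R.from_euler('xyz',c["orientation"],degrees=True).as_matrix()
    P=p@o.T+np.array(c["xyz"]); P[d==0]=np.nan; return P
E
python3 - <<'E'
from h import *
for n in("top","side"):
    c=cam(n); print(n,c["xyz"],c["orientation"],c["fx"],c["cx"],c["cy"]); np.savez(n+"0.npz",P=pts(c),img=c["img"])
    cv2.imwrite(f"pics/{n}0.png",cv2.resize(c["img"][:,:,::-1],(800,600),interpolation=cv2.INTER_CUBIC))
print(env.state())
E
```

```text
top [ 4.66729012e+02 -8.83769369e-01  8.96036155e+02] [-171.46887239    1.10594656  -89.26478918] 346.4159418290918 256.87712441414027 189.8023383901148
side [499.70625414 541.8723255  725.14852825] [-142.41444799   -0.41931816 -167.24969628] 351.3473958740932 255.2949865881664 192.66670273944254
{'time_s': 0.1, 'qpos': array([ 7.12304337e+01,  6.67320196e+00,  8.26324365e+01, -1.04202436e-04,
        9.07565680e+01, -2.16596247e+00]), 'qvel': array([ 0.06949229, -0.13733745, -0.15009754,  0.00070204,  0.00831278,
       -0.01071298]), 'joint_torque': array([ 1.07374286e-03, -7.33675432e+01, -6.33785605e+01, -3.42839587e-05,
        5.30778081e-03,  1.86037153e-05]), 'tool_pos': array([192.82365491, 646.65258544, 194.6089184 ]), 'eef_rot': array([-1.79937834e+02, -2.24692342e-03,  1.63396394e+02]), 'wrist_force': array([-0.21268498, -0.04748836,  0.24551625]), 'moment': array([-0.00917196,  0.04951962,  0.02887038]), 'grasp_force': 0.0, 'grip_width': 85.13034716418784}
```

View pics/top0.png

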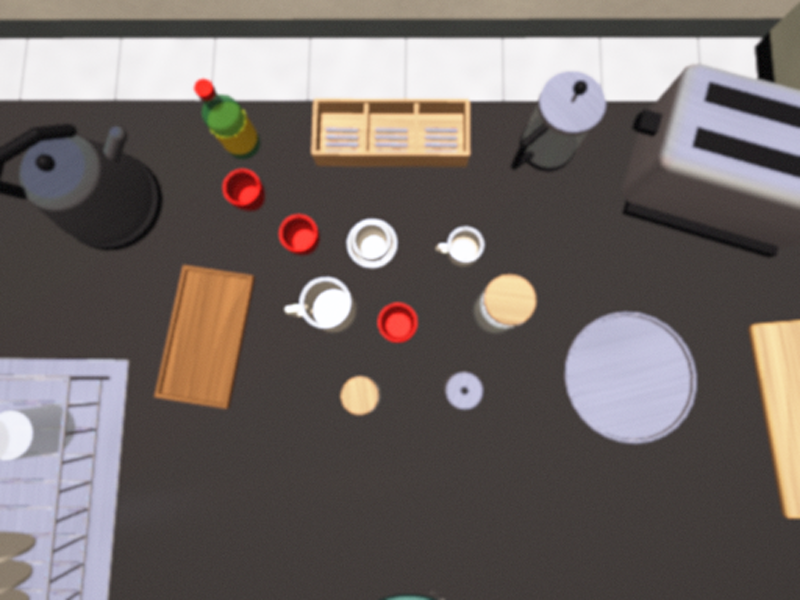

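View pics/side0.png

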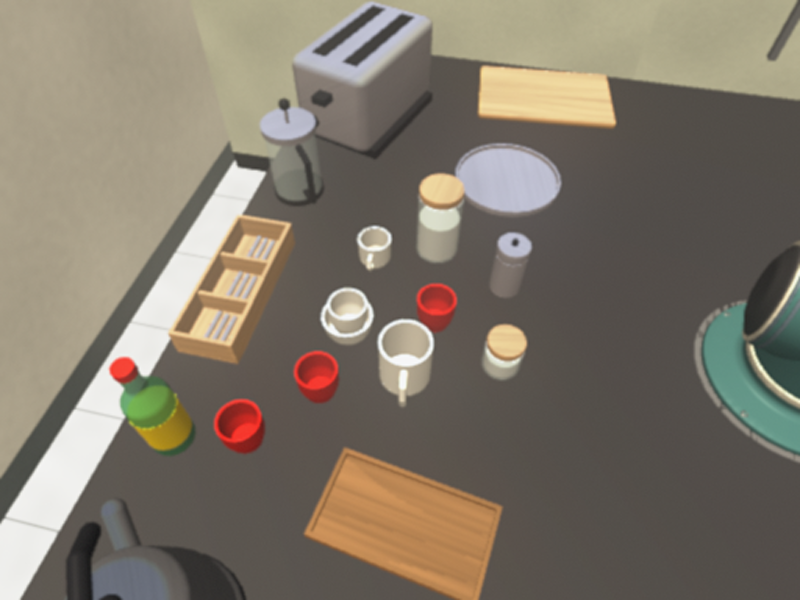

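The top view has the wood tray at (205,337) and the round tray at (631,377). The espresso cup is at (465,246), the short jar at (360,395) and the caddy at (464,391). The nested ramekins are at (372,243), the mug at (327,304), the tall jar at (509,300), and red decoys at (397,322), (298,234) and (242,188).

```bash
cat > meas.py <<'E'
from h import *
T=np.load("top0.npz");S=np.load("side0.npz")
# name: (u,v in 800 picture of top), top height, max radius
O={'cup':(465,246,56,28),'sjar':(360,395,66,29),'caddy':(464,391,104,27),'sram':(372,243,65,30),'wram':(372,243,36,40),'tjar':(509,300,140,37),'mug':(327,304,92,38),'redA':(397,322,60,30),'redB':(298,234,60,30),'round':(631,377,14,104),'wood':(205,337,14,125)}
for n,(u,v,h,r) in O.items():
    P=T['P']; w=P[int(v*.64)-6:int(v*.64)+7,int(u*.64)-6:int(u*.64)+7].reshape(-1,3); rough=np.nanmedian(w,0)[:2]
    for nm,D in(('top',T),('side',S)):
        Q=D['P'].reshape(-1,3); c=rough.copy()
        for k in range(4):
            m=(abs(Q[:,2]-h)<6)&(np.hypot(*(Q[:,:2]-c).T)<r+(18 if k<2 else 8))
            if m.sum()<5:break
            q=Q[m]
            c2,rr=cv2.minEnclosingCircle(q[:,:2].astype(np.float32)); c=np.array(c2)
        x=""
        if n=='wood':x=cv2.minAreaRect(q[:,:2].astype(np.float32))
        print(n,nm,m.sum(),c.round(1),'r',round(rr,1),'z',np.percentile(q[:,2],[5,50,95]).round(1),'med-mid',np.round((np.percentile(q,2,0)+np.percentile(q,98,0))/2,1)[:2],x)
Q=T['P'];print('counter z',np.nanmedian(Q[250:300,200:350,2]),np.nanmedian(S['P'][300:340,350:400,2]))
E
python3 meas.py
```

```text
cup top 105 [679.5 -82.2] r 28.0 z [51.2 55.5 58.4] med-mid [679.1 -82.9] 
cup side 116 [678.2 -81.7] r 29.8 z [51.  55.6 58.6] med-mid [678.6 -82.4] 
sjar top 441 [440.6  79.8] r 27.6 z [63.3 65.7 68.1] med-mid [440.7  79.6] 
sjar side 425 [440.4  80.2] r 28.0 z [63.4 66.3 68.2] med-mid [440.6  80.2] 
caddy top 415 [450.9 -74.5] r 26.2 z [101.3 104.  106.2] med-mid [450.6 -73.9] 
caddy side 277 [450.7 -75.3] r 26.8 z [100.3 104.2 106.2] med-mid [450.9 -74.5] 
sram top 116 [683.   67.4] r 30.2 z [60.5 64.6 67.3] med-mid [682.6  68.2] 
sram side 155 [682.8  66.7] r 30.3 z [59.4 64.  66.8] med-mid [682.5  67.6] 
wram top 206 [685.5  68.4] r 39.9 z [31.1 35.6 39.6] med-mid [684.6  69. ] 
wram side 253 [684.7  68. ] r 39.7 z [30.6 35.8 40.7] med-mid [684.4  72.9] 
tjar top 828 [ 578.9 -136.1] r 35.9 z [137.8 140.1 142.2] med-mid [ 578.1 -135.7] 
tjar side 473 [ 578.4 -137.1] r 37.7 z [136.7 140.4 142.2] med-mid [ 578.6 -136. ] 
mug top 182 [578.6 132.4] r 37.7 z [86.9 91.4 93.8] med-mid [578.7 132.4] 
mug side 251 [578.6 132.2] r 38.3 z [87.  91.5 93.7] med-mid [578.9 132.3] 
redA top 11
[... 166 characters left out ...]
6] r 30.4 z [55.6 59.  61.5] med-mid [694.7 184.7] 
redB side 184 [693.7 184.2] r 30.6 z [54.5 59.5 61.8] med-mid [694.1 185. ] 
round top 827 [ 476.2 -348.6] r 104.6 z [ 8.2 12.9 16.3] med-mid [ 475.8 -348. ] 
round side 495 [ 474.4 -348.8] r 106.3 z [ 8.2 12.2 15.9] med-mid [ 474.8 -348.7] 
wood top 925 [536.8 364.7] r 132.6 z [ 8.2 12.5 15.8] med-mid [533.5 342.7] ((538.18505859375, 377.5163879394531), (191.9972381591797, 220.25225830078125), 81.69949340820312)
wood side 1754 [532.4 341.4] r 124.7 z [ 8.1 13.3 16. ] med-mid [532.8 341.7] ((532.9672241210938, 341.40899658203125), (121.65636444091797, 220.68783569335938), 81.93226623535156)
counter z 0.010024400361373864 0.12240206786134422
```

>>> {"op": "play_rows", "data": {
  "rows": [
    [0, 0, -0.25, 0, 0, 1],
    [0, 0, -0.25, 0, 0, 1],
    [0, 0, -0.25, 0, 0, 1],
    [0, 0, -0.25, 0, 0, 1],
    [0, 0, -0.25, 0, 0, 1],
    [0, 0, -0.25, 0, 0, 1],
    [0, 0, -0.25, 0, 0, 1],
    [0, 0, -0.25, 0, 0, 1],
    [0, 0, -0.25, 0, 0, 1],
    [0, 0, -0.25, 0, 0, 1],
    [0, 0, -0.25, 0, 0, 1],
    [0, 0, -0.25, 0, 0, 1],
    [0, 0, -0.25, 0, 0, 1],
    [0, 0, -0.25, 0, 0, 1],
    [0, 0, 0, 0, 0, 0.68],
    [0, 0, 0, 0, 0, 0],
    [0, 0, 0, 0, 0, 0]
  ],
  "claw": 1,
  "force": 40
}}

```text
time_s: 1.52
tool_pos: [192.9, 646.8, 299.8]
eef_rot: [-180.0, 0.0, 90.1]
wrist_force: [-0.1, -0.3, 0.4]
grip_width: 85.4
grasp_force: 0.0
```

```bash
python3 -c "
import numpy as np
P=np.load('top0.npz')['P'];print(np.nanpercentile(P[230:384,0:85,2],[50,90,99,100]),np.nanpercentile(P[80:160,0:110,2],[50,99]))"
```

```text
[  5.64910359 110.71792789 130.99010249 154.00110159] [ 74.77822431 242.32449413]
```

>>> {"op": "play_rows", "data": {
  "rows": [
    [-0.945, 0.413, 0, 0, 0, 0],
    [-0.945, 0.413, 0, 0, 0, 0],
    [-0.945, 0.413, 0, 0, 0, 0],
    [-0.945, 0.413, 0, 0, 0, 0],
    [-0.945, 0.413, 0, 0, 0, 0],
    [-0.945, 0.413, 0, 0, 0, 0],
    [-0.945, 0.413, 0, 0, 0, 0],
    [-0.945, 0.413, 0, 0, 0, 0],
    [-0.945, 0.413, 0, 0, 0, 0],
    [-0.945, 0.413, 0, 0, 0, 0],
    [-0.945, 0.413, 0, 0, 0, 0],
    [-0.945, 0.413, 0, 0, 0, 0],
    [-0.945, 0.413, 0, 0, 0, 0],
    [-0.945, 0.413, 0, 0, 0, 0],
    [-0.945, 0.413, 0, 0, 0, 0],
    [-0.945, 0.413, 0, 0, 0, 0],
    [-0.945, 0.413, 0, 0, 0, 0],
    [-0.945, 0.413, 0, 0, 0, 0],
    [-0.945, 0.413, 0, 0, 0, 0],
    [-0.945, 0.413, 0, 0, 0, 0]
  ]
}}

```text
time_s: 3.18
tool_pos: [440.8, 78.3, 300.0]
eef_rot: [-180.0, -0.0, 90.1]
wrist_force: [0.9, 0.5, 0.7]
grip_width: 85.2
grasp_force: 0.0
```

>>> {"op": "play_rows", "data": {
  "rows": [
    [0, 0, 0.5, 0, 0, 0],
    [0, 0, 0.8, 0, 0, 0],
    [0, 0, 0.8, 0, 0, 0],
    [0, 0, 0.8, 0, 0, 0],
    [0, 0, 0.8, 0, 0, 0],
    [0, 0, 0.8, 0, 0, 0],
    [0, 0, 0, 0, 0, 0],
    [0, 0, 0, 0, 0, 0],
    [0, 0, 0, 0, 0, 0]
  ]
}}

```text
time_s: 3.93
tool_pos: [441.0, 79.9, 166.8]
eef_rot: [179.9, -0.0, 90.1]
wrist_force: [-0.7, 1.2, 0.4]
grip_width: 85.6
grasp_force: 0.0
```

>>> {"op": "play_rows", "data": {
  "rows": [
    [0, 0, 0.7, 0, 0, 0],
    [0, 0, 0.7, 0, 0, 0],
    [0, 0, 0.7, 0, 0, 0],
    [0, 0, 0.7, 0, 0, 0],
    [0, 0, 0.7, 0, 0, 0],
    [0, 0, 0.7, 0, 0, 0],
    [0, 0, 0.4, 0, 0, 0],
    [0, 0, 0.3, 0, 0, 0],
    [0, 0, 0.1, 0, 0, 0],
    [0, 0, 0, 0, 0, 0],
    [0, 0, 0, 0, 0, 0]
  ]
}}

```text
time_s: 4.85
tool_pos: [441.3, 79.9, 16.5]
eef_rot: [179.9, -0.0, 90.0]
wrist_force: [0.2, 0.3, 1.0]
grip_width: 85.4
grasp_force: 0.0
```

>>> {"op": "play_rows", "data": {
  "rows": [
    [0, 0, 0, 0, 0, 0],
    [0, 0, 0, 0, 0, 0],
    [0, 0, 0, 0, 0, 0],
    [0, 0, 0, 0, 0, 0],
    [0, 0, 0, 0, 0, 0],
    [0, 0, 0, 0, 0, 0],
    [0, 0, 0, 0, 0, 0],
    [0, 0, 0, 0, 0, 0],
    [0, 0, 0, 0, 0, 0],
    [0, 0, 0, 0, 0, 0]
  ],
  "claw": -1,
  "force": 30
}}

```text
time_s: 5.68
tool_pos: [441.0, 79.9, 16.2]
eef_rot: [180.0, -0.0, 90.0]
wrist_force: [-2.7, -0.3, 6.4]
grip_width: 54.9
grasp_force: 30.5
```

>>> {"op": "play_rows", "data": {
  "rows": [
    [0, 0, -0.2, 0, 0, 0],
    [0, 0, -0.4, 0, 0, 0],
    [0, 0, -0.7, 0, 0, 0],
    [0, 0, -0.7, 0, 0, 0],
    [0, 0, -0.8, 0, 0, 0],
    [0, 0, -0.8, 0, 0, 0],
    [0, 0, -0.8, 0, 0, 0],
    [0, 0, -0.8, 0, 0, 0],
    [0, 0, -0.4, 0, 0, 0],
    [0, 0, 0, 0, 0, 0]
  ]
}}

```text
time_s: 6.52
tool_pos: [441.5, 79.9, 186.6]
eef_rot: [179.8, -0.0, 90.0]
wrist_force: [0.2, 0.5, -1.7]
grip_width: 54.7
grasp_force: 32.5
```

>>> {"op": "play_rows", "data": {
  "rows": [
    [0.4, 0.06, 0, 0, 0, 0],
    [0.8, 0.12, 0, 0, 0, 0],
    [0.9, 0.14, 0, 0, 0, 0],
    [0.9, 0.14, 0, 0, 0, 0],
    [0.9, 0.14, 0, 0, 0, 0],
    [0.9, 0.14, 0, 0, 0, 0],
    [0.9, 0.14, 0, 0, 0, 0],
    [0.9, 0.14, 0, 0, 0, 0],
    [0.9, 0.14, 0, 0, 0, 0],
    [0.8, 0.14, 0, 0, 0, 0],
    [0.65, 0.1, 0, 0, 0, 0],
    [0, 0, 0, 0, 0, 0],
    [0, 0, 0, 0, 0, 0],
    [0, 0, 0, 0, 0, 0]
  ]
}}

```text
time_s: 7.68
tool_pos: [482.3, 347.8, 182.1]
eef_rot: [-179.9, 0.1, 90.0]
wrist_force: [-0.1, -1.0, -2.5]
grip_width: 54.5
grasp_force: 32.5
```

>>> {"op": "play_rows", "data": {
  "rows": [
    [0, 0, 0.3, 0, 0, 0],
    [0, 0, 0.7, 0, 0, 0],
    [0, 0, 0.8, 0, 0, 0],
    [0, 0, 0.8, 0, 0, 0],
    [0, 0, 0.8, 0, 0, 0],
    [0, 0, 0.7, 0, 0, 0],
    [0, 0, 0.5, 0, 0, 0],
    [0, 0, 0.3, 0, 0, 0],
    [0, 0, 0.15, 0, 0, 0],
    [0, 0, 0.1, 0, 0, 0],
    [0, 0, 0.1, 0, 0, 0],
    [0, 0, 0.1, 0, 0, 0],
    [0, 0, 0.05, 0, 0, 0],
    [0, 0, 0.05, 0, 0, 0],
    [0, 0, 0, 0, 0, 0],
    [0, 0, 0, 0, 0, 0]
  ]
}}

```text
time_s: 9.02
tool_pos: [483.1, 349.0, 22.2]
eef_rot: [179.9, -0.1, 90.0]
wrist_force: [-8.9, -2.5, 15.9]
grip_width: 54.6
grasp_force: 34.1
```

>>> {"op": "play_rows", "data": {
  "rows": [
    [0, 0, 0, 0, 0, 0],
    [0, 0, 0, 0, 0, 0],
    [0, 0, 0, 0, 0, 0],
    [0, 0, 0, 0, 0, 0],
    [0, 0, 0, 0, 0, 0],
    [0, 0, 0, 0, 0, 0]
  ],
  "claw": 0.75
}}

```text
time_s: 9.52
tool_pos: [482.7, 348.3, 19.7]
eef_rot: [-180.0, 0.0, 90.0]
wrist_force: [-0.3, 0.8, -0.0]
grip_width: 75.2
grasp_force: 0.0
```

>>> {"op": "play_rows", "data": {
  "rows": [
    [0, 0, -0.2, 0, 0, 0],
    [0, 0, -0.5, 0, 0, 0],
    [0, 0, -0.9, 0, 0, 0],
    [0, 0, -1, 0, 0, 0],
    [0, 0, -1, 0, 0, 0],
    [0, 0, -1, 0, 0, 0],
    [0, 0, -1, 0, 0, 0],
    [0, 0, -1, 0, 0, 0],
    [0, 0, -0.4, 0, 0, 0],
    [0, 0, 0, 0, 0, 0],
    [0, 0, 0, 0, 0, 0]
  ]
}}

```text
time_s: 10.43
tool_pos: [482.7, 348.4, 230.0]
eef_rot: [180.0, -0.0, 90.0]
wrist_force: [-0.3, -0.4, -0.2]
grip_width: 74.7
grasp_force: 0.0
```

>>> {"op": "play_rows", "data": {
  "rows": [
    [-0.5, 0, 0, 0, 0, 0],
    [-0.9, -0.1, 0, 0, 0, 0],
    [-0.9, -0.1, 0, 0, 0, 0],
    [-0.9, -0.1, 0, 0, 0, 0],
    [-0.9, -0.1, 0, 0, 0, 0],
    [-0.9, -0.1, 0, 0, 0, 0],
    [-0.9, -0.1, 0, 0, 0, 0],
    [-0.9, -0.1, 0, 0, 0, 0],
    [-0.9, -0.1, 0, 0, 0, 0],
    [-0.9, -0.1, 0, 0, 0, 0],
    [-0.9, -0.1, 0, 0, 0, 0],
    [-0.9, -0.06, 0, 0, 0, 0],
    [-0.9, 0, 0, 0, 0, 0],
    [-0.9, 0, 0, 0, 0, 0],
    [-0.9, 0, 0, 0, 0, 0],
    [-0.9, 0, 0, 0, 0, 0],
    [-0.1, 0, 0, 0, 0, 0],
    [0, 0, 0, 0, 0, 0],
    [0, 0, 0, 0, 0, 0]
  ],
  "claw": 1
}}

```text
time_s: 12.02
tool_pos: [450.3, -74.6, 228.8]
eef_rot: [-179.9, -0.0, 89.9]
wrist_force: [-1.0, 1.3, -0.4]
grip_width: 85.5
grasp_force: 0.0
```

>>> {"op": "play_rows", "data": {
  "rows": [
    [0, 0, 0.4, 0, 0, 0],
    [0, 0, 0.7, 0, 0, 0],
    [0, 0, 0.7, 0, 0, 0],
    [0, 0, 0.7, 0, 0, 0],
    [0, 0, 0.5, 0, 0, 0],
    [0, 0, 0, 0, 0, 0],
    [0, 0, 0, 0, 0, 0]
  ]
}}

```text
time_s: 12.6
tool_pos: [450.4, -73.8, 139.0]
eef_rot: [-179.9, -0.0, 90.1]
wrist_force: [0.2, 0.3, 0.6]
grip_width: 84.9
grasp_force: 0.0
```

Down 93 mm to z 46, close, lift.

>>> {"op": "play_rows", "data": {
  "rows": [
    [0, 0, 0.4, 0, 0, 0],
    [0, 0, 0.6, 0, 0, 0],
    [0, 0, 0.6, 0, 0, 0],
    [0, 0, 0.6, 0, 0, 0],
    [0, 0, 0.5, 0, 0, 0],
    [0, 0, 0.3, 0, 0, 0],
    [0, 0, 0.1, 0, 0, 0],
    [0, 0, 0, 0, 0, 0],
    [0, 0, 0, 0, 0, 0]
  ]
}}

```text
time_s: 13.35
tool_pos: [451.3, -74.7, 47.7]
eef_rot: [179.9, 0.0, 90.0]
wrist_force: [0.7, 0.9, 1.0]
grip_width: 84.9
grasp_force: 0.0
```

>>> {"op": "play_rows", "data": {
  "rows": [
    [0, 0, 0, 0, 0, 0],
    [0, 0, 0, 0, 0, 0],
    [0, 0, 0, 0, 0, 0],
    [0, 0, 0, 0, 0, 0],
    [0, 0, 0, 0, 0, 0],
    [0, 0, 0, 0, 0, 0],
    [0, 0, 0, 0, 0, 0],
    [0, 0, 0, 0, 0, 0],
    [0, 0, 0, 0, 0, 0],
    [0, 0, 0, 0, 0, 0]
  ],
  "claw": -1,
  "force": 30
}}

```text
time_s: 14.18
tool_pos: [451.2, -74.8, 47.7]
eef_rot: [179.9, 0.0, 90.0]
wrist_force: [-2.1, 0.4, 5.9]
grip_width: 51.6
grasp_force: 30.7
```

>>> {"op": "play_rows", "data": {
  "rows": [
    [0, 0, -0.2, 0, 0, 0],
    [0, 0, -0.4, 0, 0, 0],
    [0, 0, -0.7, 0, 0, 0],
    [0, 0, -0.7, 0, 0, 0],
    [0, 0, -0.7, 0, 0, 0],
    [0, 0, -0.3, 0, 0, 0],
    [0, 0, 0, 0, 0, 0],
    [0, 0, 0, 0, 0, 0]
  ]
}}

```text
time_s: 14.85
tool_pos: [450.9, -74.6, 136.7]
eef_rot: [180.0, 0.0, 90.0]
wrist_force: [-0.6, -0.1, -3.2]
grip_width: 52.1
grasp_force: 32.0
```

>>> {"op": "play_rows", "data": {
  "rows": [
    [-0.4, 0, 0, 0, 0, 0],
    [-0.8, 0, 0, 0, 0, 0],
    [-0.9, 0, 0, 0, 0, 0],
    [-0.9, 0, 0, 0, 0, 0],
    [-0.9, 0, 0, 0, 0, 0],
    [-0.9, 0, 0, 0, 0, 0],
    [-0.9, 0.1, 0, 0, 0, 0],
    [-0.9, 0.2, 0, 0, 0, 0],
    [-0.9, 0.2, 0, 0, 0, 0],
    [-0.9, 0.2, 0, 0, 0, 0],
    [-0.9, 0.1, 0, 0, 0, 0],
    [-0.8, 0, 0, 0, 0, 0],
    [-0.58, 0, 0, 0, 0, 0],
    [0, 0, 0, 0, 0, 0],
    [0, 0, 0, 0, 0, 0],
    [0, 0, 0, 0, 0, 0]
  ]
}}

```text
time_s: 16.18
tool_pos: [474.6, -394.4, 136.0]
eef_rot: [-180.0, -0.1, 90.0]
wrist_force: [-0.2, -0.2, -2.5]
grip_width: 51.8
grasp_force: 32.0
```

>>> {"op": "play_rows", "data": {
  "rows": [
    [0, 0, 0.3, 0, 0, 0],
    [0, 0, 0.6, 0, 0, 0],
    [0, 0, 0.7, 0, 0, 0],
    [0, 0, 0.5, 0, 0, 0],
    [0, 0, 0.25, 0, 0, 0],
    [0, 0, 0.1, 0, 0, 0],
    [0, 0, 0, 0, 0, 0],
    [0, 0, 0, 0, 0, 0],
    [0, 0, 0, 0, 0, 0]
  ]
}}

```text
time_s: 16.93
tool_pos: [475.2, -395.4, 64.5]
eef_rot: [179.9, 0.1, 90.0]
wrist_force: [0.3, 0.6, -1.7]
grip_width: 52.3
grasp_force: 32.0
```

>>> {"op": "play_rows", "data": {
  "rows": [
    [0, 0, 0.1, 0, 0, 0],
    [0, 0, 0.1, 0, 0, 0],
    [0, 0, 0.05, 0, 0, 0],
    [0, 0, 0.05, 0, 0, 0],
    [0, 0, 0.05, 0, 0, 0],
    [0, 0, 0, 0, 0, 0],
    [0, 0, 0, 0, 0, 0],
    [0, 0, 0, 0, 0, 0]
  ]
}}

```text
time_s: 17.6
tool_pos: [474.9, -395.1, 52.8]
eef_rot: [180.0, 0.0, 90.0]
wrist_force: [0.1, -0.7, -1.2]
grip_width: 51.8
grasp_force: 32.1
```

>>> {"op": "play_rows", "data": {
  "rows": [
    [0, 0, 0.03, 0, 0, 0],
    [0, 0, 0.03, 0, 0, 0],
    [0, 0, 0, 0, 0, 0],
    [0, 0, 0, 0, 0, 0],
    [0, 0, 0, 0, 0, 0]
  ]
}}

```text
time_s: 18.02
tool_pos: [475.0, -395.7, 52.7]
eef_rot: [180.0, 0.1, 90.0]
wrist_force: [-5.2, 1.8, 13.8]
grip_width: 52.0
grasp_force: 33.4
```

>>> {"op": "play_rows", "data": {
  "rows": [
    [0, 0, 0, 0, 0, 0],
    [0, 0, 0, 0, 0, 0],
    [0, 0, 0, 0, 0, 0],
    [0, 0, 0, 0, 0, 0],
    [0, 0, 0, 0, 0, 0],
    [0, 0, 0, 0, 0, 0]
  ],
  "claw": 0.75
}}

```text
time_s: 18.52
tool_pos: [474.8, -395.0, 50.9]
eef_rot: [-180.0, -0.0, 90.0]
wrist_force: [0.7, 0.6, -1.8]
grip_width: 74.7
grasp_force: 0.0
```

>>> {"op": "play_rows", "data": {
  "rows": [
    [0, 0, -0.2, 0, 0, 0],
    [0, 0, -0.5, 0, 0, 0],
    [0, 0, -0.9, 0, 0, 0],
    [0, 0, -1, 0, 0, 0],
    [0, 0, -1, 0, 0, 0],
    [0, 0, -1, 0, 0, 0],
    [0, 0, -1, 0, 0, 0],
    [0, 0, -0.4, 0, 0, 0],
    [0, 0, 0, 0, 0, 0],
    [0, 0, 0, 0, 0, 0]
  ]
}}

```text
time_s: 19.35
tool_pos: [474.9, -395.1, 232.0]
eef_rot: [179.9, 0.1, 90.0]
wrist_force: [-0.2, 0.4, -1.4]
grip_width: 74.9
grasp_force: 0.0
```

>>> {"op": "play_rows", "data": {
  "rows": [
    [0.4, 0.2, 0, 0, 0, 0],
    [0.8, 0.5, 0, 0, 0, 0],
    [0.84, 0.55, 0, 0, 0, 0],
    [0.84, 0.55, 0, 0, 0, 0],
    [0.84, 0.55, 0, 0, 0, 0],
    [0.84, 0.55, 0, 0, 0, 0],
    [0.84, 0.55, 0, 0, 0, 0],
    [0.84, 0.55, 0, 0, 0, 0],
    [0.84, 0.55, 0, 0, 0, 0],
    [0.84, 0.55, 0, 0, 0, 0],
    [0.84, 0.55, 0, 0, 0, 0],
    [0.84, 0.55, 0, 0, 0, 0],
    [0.6, 0.4, 0, 0, 0, 0],
    [0.22, 0.2, 0, 0, 0, 0],
    [0, 0, 0, 0, 0, 0],
    [0, 0, 0, 0, 0, 0],
    [0, 0, 0, 0, 0, 0]
  ],
  "claw": 1
}}

```text
time_s: 20.77
tool_pos: [678.2, -83.3, 230.6]
eef_rot: [-180.0, 0.0, 90.0]
wrist_force: [0.3, 0.2, 0.0]
grip_width: 85.6
grasp_force: 0.0
```

```bash
python3 - <<'E'
from h import *
i=[cam(n)["img"][:,:,::-1] for n in("top","side")]
cv2.imwrite("pics/b.png",np.vstack([cv2.resize(x,(400,300)) for x in i]))
E
```

```text
(no output)
```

View pics/b.png

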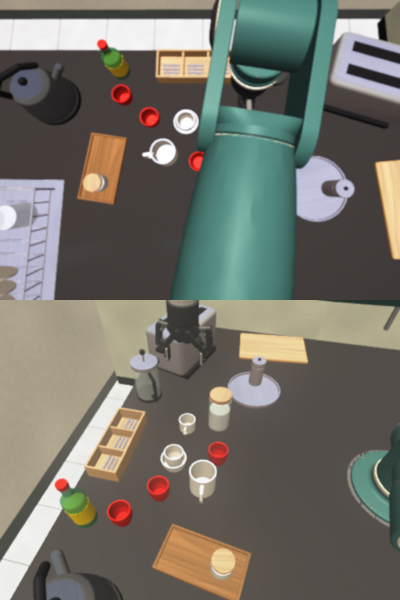

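The jar stands in the wood tray (top view 95,183) and the caddy in the round tray (side view 258,372). The decoys and the three keep-in-place items haven't moved. Next is the cup.

>>> {"op": "play_rows", "data": {
  "rows": [
    [0, 0, 0.3, 0, 0, 0],
    [0, 0, 0.7, 0, 0, 0],
    [0, 0, 0.8, 0, 0, 0],
    [0, 0, 0.8, 0, 0, 0],
    [0, 0, 0.8, 0, 0, 0],
    [0, 0, 0.4, 0, 0, 0],
    [0, 0, 0, 0, 0, 0],
    [0, 0, 0, 0, 0, 0]
  ]
}}

```text
time_s: 21.53
tool_pos: [678.7, -82.8, 117.2]
eef_rot: [-180.0, -0.0, 90.0]
wrist_force: [-0.3, 0.0, 0.4]
grip_width: 85.3
grasp_force: 0.0
```

>>> {"op": "play_rows", "data": {
  "rows": [
    [0, 0, 0.4, 0, 0, 0],
    [0, 0, 0.6, 0, 0, 0],
    [0, 0, 0.6, 0, 0, 0],
    [0, 0, 0.6, 0, 0, 0],
    [0, 0, 0.5, 0, 0, 0],
    [0, 0, 0.3, 0, 0, 0],
    [0, 0, 0.1, 0, 0, 0],
    [0, 0, 0, 0, 0, 0],
    [0, 0, 0, 0, 0, 0]
  ]
}}

```text
time_s: 22.28
tool_pos: [679.4, -82.6, 25.0]
eef_rot: [179.9, 0.0, 90.0]
wrist_force: [0.3, -0.1, 0.3]
grip_width: 85.4
grasp_force: 0.0
```

Down 4 more, close, lift.

>>> {"op": "play_rows", "data": {
  "rows": [
    [0, 0, 0.07, 0, 0, 0],
    [0, 0, 0.07, 0, 0, 0],
    [0, 0, 0, 0, 0, 0],
    [0, 0, 0, 0, 0, 0]
  ]
}}

```text
time_s: 22.62
tool_pos: [678.9, -82.5, 20.0]
eef_rot: [180.0, 0.0, 90.0]
wrist_force: [0.7, 1.3, 0.9]
grip_width: 85.4
grasp_force: 0.0
```

>>> {"op": "play_rows", "data": {
  "rows": [
    [0, 0, 0, 0, 0, 0],
    [0, 0, 0, 0, 0, 0],
    [0, 0, 0, 0, 0, 0],
    [0, 0, 0, 0, 0, 0],
    [0, 0, 0, 0, 0, 0],
    [0, 0, 0, 0, 0, 0],
    [0, 0, 0, 0, 0, 0],
    [0, 0, 0, 0, 0, 0],
    [0, 0, 0, 0, 0, 0],
    [0, 0, 0, 0, 0, 0]
  ],
  "claw": -1,
  "force": 30
}}

```text
time_s: 23.45
tool_pos: [678.8, -82.5, 19.8]
eef_rot: [-180.0, -0.0, 90.0]
wrist_force: [0.1, 0.7, -0.4]
grip_width: 0.4
grasp_force: 0.0
```

>>> {"op": "play_rows", "data": {
  "rows": [
    [0, 0, -0.2, 0, 0, 0],
    [0, 0, -0.4, 0, 0, 0],
    [0, 0, -0.7, 0, 0, 0],
    [0, 0, -0.8, 0, 0, 0],
    [0, 0, -0.8, 0, 0, 0],
    [0, 0, -0.8, 0, 0, 0],
    [0, 0, -0.8, 0, 0, 0],
    [0, 0, -0.8, 0, 0, 0],
    [0, 0, -0.5, 0, 0, 0],
    [0, 0, 0, 0, 0, 0],
    [0, 0, 0, 0, 0, 0],
    [0, 0, 0, 0, 0, 0]
  ]
}}

```text
time_s: 24.45
tool_pos: [678.5, -82.4, 192.7]
eef_rot: [-179.9, -0.0, 90.0]
wrist_force: [0.2, 0.5, -1.3]
grip_width: 0.3
grasp_force: 0.0
```

```bash
python3 - <<'E'
from h import *
for n in("top","side"):
    c=cam(n); np.savez(n+"1.npz",P=pts(c),img=c["img"])
    x=c["img"][:,:,::-1]; x=x[130:290,:200] if 0 else x
    if n=="side": cv2.imwrite("pics/c.png",cv2.resize(x[80:272,100:356],(800,600),interpolation=cv2.INTER_CUBIC))
E
```

```text
(no output)
```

View pics/c.png

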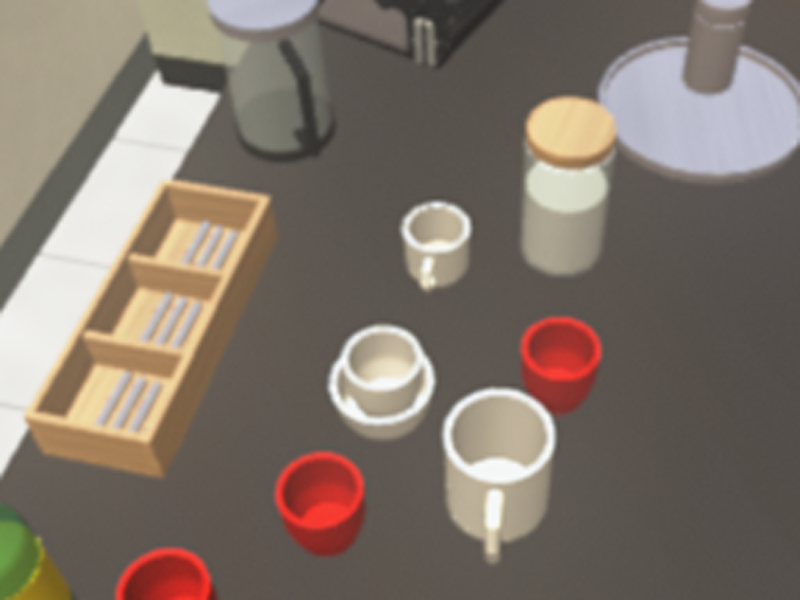

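The cup still stands, at crop pixel (437,245), but the fingers closed on nothing. I'll re-measure it.

```bash
python3 - <<'E'
from h import *
D=np.load("side1.npz");Q=D['P'].reshape(-1,3)
for nm,c,h,r in(('cup',(679,-82),56,28),('tjar',(578.5,-136),140,37),('wram',(684.5,68),36,40),('sram',(682.7,67.5),65,30)):
    c=np.array(c,float)
    for k in range(4):
        m=(abs(Q[:,2]-h)<6)&(np.hypot(*(Q[:,:2]-c).T)<r+(40 if k<2 and nm=='cup' else 9))
        c2,rr=cv2.minEnclosingCircle(Q[m][:,:2].astype(np.float32));c=np.array(c2)
    print(nm,m.sum(),c.round(1),round(rr,1))
# handle: cup points at z 14..47 outside radius 30
c=cv2.minEnclosingCircle(Q[(abs(Q[:,2]-56)<6)&(np.hypot(Q[:,0]-679,Q[:,1]+82)<60)][:,:2].astype(np.float32))[0]
d=np.hypot(Q[:,0]-c[0],Q[:,1]-c[1]);m=(d>31)&(d<49)&(Q[:,2]>14)&(Q[:,2]<48);print('handle',Q[m].mean(0)-[*c,0],m.sum())
E
```

```text
cup 119 [680.  -82.6] 28.6
tjar 473 [ 579.7 -137. ] 37.4
wram 261 [684.7  68.2] 39.6
sram 154 [682.  68.] 30.4
handle [-2.41055319 39.93810843 36.81499682] 26
```

>>> {"op": "play_rows", "data": {
  "rows": [
    [0, 0, 0, 0, 0, 0],
    [0, 0, 0, 0, 0, 0],
    [0, 0, 0, 0, 0, 0],
    [0, 0, 0, 0, 0, 0],
    [0, 0, 0.4, 0, 0, 0],
    [0, 0, 0.6, 0, 0, 0],
    [0, 0, 0.7, 0, 0, 0],
    [0, 0, 0.7, 0, 0, 0],
    [0, 0, 0.7, 0, 0, 0],
    [0, 0, 0.7, 0, 0, 0],
    [0, 0, 0.7, 0, 0, 0],
    [0, 0, 0.6, 0, 0, 0],
    [0, 0, 0.4, 0, 0, 0],
    [0, 0, 0.2, 0, 0, 0],
    [0, 0, 0.06, 0, 0, 0],
    [0, 0, 0, 0, 0, 0],
    [0, 0, 0, 0, 0, 0],
    [0, 0, 0, 0, 0, 0]
  ],
  "claw": 1
}}

```text
time_s: 26.05
tool_pos: [679.4, -82.6, 22.2]
eef_rot: [179.9, 0.0, 90.0]
wrist_force: [0.3, -0.4, 1.6]
grip_width: 85.5
grasp_force: 0.0
```

>>> {"op": "play_rows", "data": {
  "rows": [
    [0, 0, 0, 0, 0, 0],
    [0, 0, 0, 0, 0, 0],
    [0, 0, 0, 0, 0, 0],
    [0, 0, 0, 0, 0, 0],
    [0, 0, 0, 0, 0, 0],
    [0, 0, 0, 0, 0, 0]
  ],
  "claw": 0.42,
  "force": 20
}}

```text
time_s: 26.55
tool_pos: [678.8, -82.5, 21.0]
eef_rot: [-180.0, 0.0, 90.0]
wrist_force: [1.4, -0.2, 0.2]
grip_width: 60.9
grasp_force: 0.0
```

>>> {"op": "play_rows", "data": {
  "rows": [
    [0, 0, 0, 0, 0, 0],
    [0, 0, 0, 0, 0, 0],
    [0, 0, 0, 0, 0, 0],
    [0, 0, 0, 0, 0, 0],
    [0, 0, 0, 0, 0, 0],
    [0, 0, 0, 0, 0, 0]
  ],
  "claw": 0.28
}}

```text
time_s: 27.05
tool_pos: [678.9, -82.5, 21.0]
eef_rot: [180.0, 0.0, 90.0]
wrist_force: [0.0, 0.3, -0.6]
grip_width: 54.4
grasp_force: 0.0
```

>>> {"op": "play_rows", "data": {
  "rows": [
    [0, 0, 0, 0, 0, 0],
    [0, 0, 0, 0, 0, 0],
    [0, 0, 0, 0, 0, 0],
    [0, 0, 0, 0, 0, 0],
    [0, 0, 0, 0, 0, 0]
  ],
  "claw": 0.2
}}

```text
time_s: 27.47
tool_pos: [678.8, -82.5, 21.0]
eef_rot: [-180.0, 0.0, 90.0]
wrist_force: [0.2, -0.2, -0.6]
grip_width: 51.3
grasp_force: 0.0
```

```bash
python3 - <<'E'
from h import *
c=cam("side"); cv2.imwrite("pics/d.png",cv2.resize(c["img"][110:206,190:318,::-1],(800,600),interpolation=cv2.INTER_CUBIC))
E
```

```text
(no output)
```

View pics/d.png

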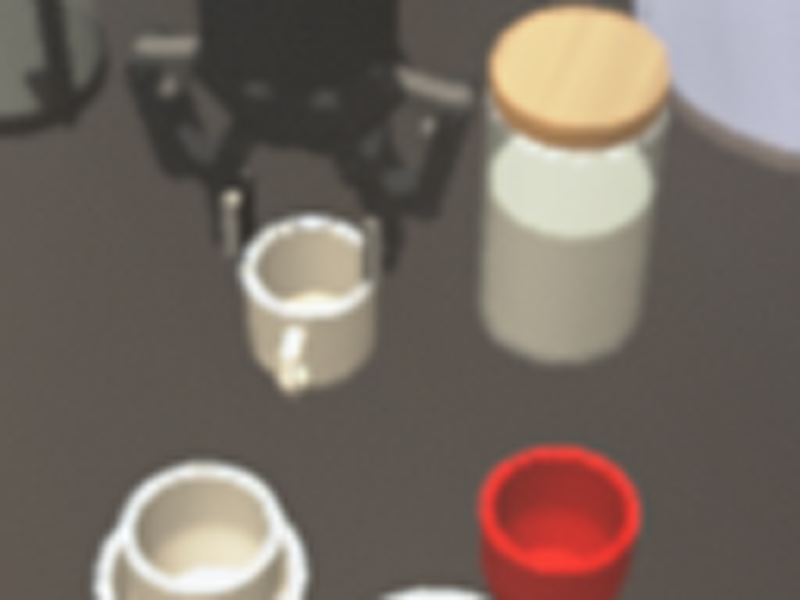

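The gripper shows behind or above the cup: tips at crop pixels (232,235) and (372,250), cup rim centre at (310,265). Depth at the fingers will show which.

```bash
python3 - <<'E'
from h import *
c=cam("side");P=pts(c)
f=lambda u,v:(int(110+v*.16),int(190+u*.16))
for u,v in((232,200),(232,235),(232,250),(372,230),(372,250),(372,270),(390,250),(312,225),(310,310),(150,50),(300,60)):
    r,k=f(u,v);print((u,v),P[r,k].round(0))
s=env.state();print(s['tool_pos'],s['qpos'])
E
```

```text
(232, 200) [707. -72.  98.]
(232, 235) [709. -74.  78.]
(232, 250) [710. -74.  66.]
(372, 230) [650. -72.  96.]
(372, 250) [650. -71.  83.]
(372, 270) [651. -73.  70.]
(390, 250) [644. -77.  79.]
(312, 225) [ 686. -106.   55.]
(310, 310) [674. -58.  58.]
(150, 50) [737. -78. 165.]
(300, 60) [669. -47. 201.]
[678.85928762 -82.48115273  21.02705193] [-9.06342371e+00  1.31988026e+01  9.17276316e+01 -2.22160978e-03
  7.50717310e+01 -9.06061844e+00]
```

The depth puts the fingertips at z≈62 while the state says 21, so the real tool sits about 35 mm higher than reported. That means the jar and caddy were held by their lids. x and y agree, so I'll open, go lower and check by depth.

>>> {"op": "play_rows", "data": {
  "rows": [
    [0, 0, 0, 0, 0, 0],
    [0, 0, 0, 0, 0, 0],
    [0, 0, 0, 0, 0, 0],
    [0, 0, 0, 0, 0, 0],
    [0, 0, 0, 0, 0, 0],
    [0, 0, 0, 0, 0, 0],
    [0, 0, 0.2, 0, 0, 0],
    [0, 0, 0.2, 0, 0, 0],
    [0, 0, 0.2, 0, 0, 0],
    [0, 0, 0.2, 0, 0, 0],
    [0, 0, 0, 0, 0, 0],
    [0, 0, 0, 0, 0, 0],
    [0, 0, 0, 0, 0, 0]
  ],
  "claw": 1
}}

```text
time_s: 28.65
tool_pos: [678.9, -82.5, -2.9]
eef_rot: [180.0, 0.0, 90.0]
wrist_force: [0.1, -0.7, -0.0]
grip_width: 85.1
grasp_force: 0.0
```

```bash
cat > tips.py <<'E'
from h import *
s=env.state();t=s['tool_pos'];print(t.round(1),s['wrist_force'].round(1))
P=pts(cam("side")).reshape(-1,3)
for sg in(1,-1):
    m=(abs((P[:,0]-t[0])*sg-47)<15)&(abs(P[:,1]-t[1])<25)&(P[:,2]>8)&(P[:,2]<250); q=P[m]
    print(sg,m.sum(),np.percentile(q[:,2],[0,3,10,50]).round(0),q[q[:,2]<np.percentile(q[:,2],15)].mean(0).round(0))
E
python3 tips.py
```

```text
[678.9 -82.5  -2.9] [ 0.1 -0.7 -0. ]
1 278 [ 48.  55.  65. 112.] [726. -78.  61.]
-1 420 [ 50.  59.  78. 137.] [630. -76.  72.]
```

>>> {"op": "play_rows", "data": {
  "rows": [
    [0, 0, 0.15, 0, 0, 0],
    [0, 0, 0.15, 0, 0, 0],
    [0, 0, 0.17, 0, 0, 0],
    [0, 0, 0, 0, 0, 0],
    [0, 0, 0, 0, 0, 0],
    [0, 0, 0, 0, 0, 0]
  ]
}}

```text
time_s: 29.2
tool_pos: [678.8, -82.5, -17.1]
eef_rot: [-180.0, 0.0, 90.0]
wrist_force: [0.7, 0.1, -0.3]
grip_width: 85.3
grasp_force: 0.0
```

>>> {"op": "play_rows", "data": {
  "rows": [
    [0, 0, 0, 0, 0, 0],
    [0, 0, 0, 0, 0, 0],
    [0, 0, 0, 0, 0, 0],
    [0, 0, 0, 0, 0, 0],
    [0, 0, 0, 0, 0, 0],
    [0, 0, 0, 0, 0, 0],
    [0, 0, 0, 0, 0, 0],
    [0, 0, 0, 0, 0, 0],
    [0, 0, 0, 0, 0, 0]
  ],
  "claw": -1,
  "force": 25
}}

```text
time_s: 29.95
tool_pos: [678.9, -82.5, -16.8]
eef_rot: [180.0, 0.0, 90.0]
wrist_force: [-2.2, 1.0, 5.2]
grip_width: 54.2
grasp_force: 26.5
```

>>> {"op": "play_rows", "data": {
  "rows": [
    [0, 0, -0.2, 0, 0, 0],
    [0, 0, -0.4, 0, 0, 0],
    [0, 0, -0.7, 0, 0, 0],
    [0, 0, -0.8, 0, 0, 0],
    [0, 0, -0.8, 0, 0, 0],
    [0, 0, -0.8, 0, 0, 0],
    [0, 0, -0.8, 0, 0, 0],
    [0, 0, -0.8, 0, 0, 0],
    [0, 0, -0.5, 0, 0, 0],
    [0, 0, 0, 0, 0, 0],
    [0, 0, 0, 0, 0, 0],
    [0, 0, 0, 0, 0, 0]
  ]
}}

```text
time_s: 30.95
tool_pos: [678.4, -82.4, 155.5]
eef_rot: [-179.9, -0.0, 90.0]
wrist_force: [-0.4, 0.2, -2.3]
grip_width: 53.7
grasp_force: 26.7
```

>>> {"op": "play_rows", "data": {
  "rows": [
    [0.4, -0.1, 0, 0, 0, 0],
    [0.8, -0.2, 0, 0, 0, 0],
    [0.9, -0.2, 0, 0, 0, 0],
    [0.9, -0.2, 0, 0, 0, 0],
    [0.9, -0.2, 0, 0, 0, 0],
    [0.9, -0.2, 0, 0, 0, 0],
    [0.9, -0.2, 0, 0, 0, 0],
    [0.9, -0.2, 0, 0, 0, 0],
    [0.9, -0.2, 0, 0, 0, 0],
    [0.9, -0.2, 0, 0, 0, 0],
    [0.9, -0.2, 0, 0, 0, 0],
    [0.9, -0.2, 0, 0, 0, 0],
    [0.9, -0.2, 0, 0, 0, 0],
    [0.9, -0.2, 0, 0, 0, 0],
    [0.9, -0.2, 0, 0, 0, 0],
    [0.7, -0.2, 0, 0, 0, 0],
    [0.3, -0.1, 0, 0, 0, 0],
    [0, 0, 0, 0, 0, 0],
    [0, 0, 0, 0, 0, 0],
    [0, 0, 0, 0, 0, 0]
  ]
}}

```text
time_s: 32.62
tool_pos: [582.9, 333.7, 156.4]
eef_rot: [-180.0, 0.0, 90.0]
wrist_force: [-0.4, -1.2, -0.6]
grip_width: 54.1
grasp_force: 26.7
```

>>> {"op": "play_rows", "data": {
  "rows": [
    [0, 0, 0.3, 0, 0, 0],
    [0, 0, 0.6, 0, 0, 0],
    [0, 0, 0.7, 0, 0, 0],
    [0, 0, 0.8, 0, 0, 0],
    [0, 0, 0.8, 0, 0, 0],
    [0, 0, 0.7, 0, 0, 0],
    [0, 0, 0.4, 0, 0, 0],
    [0, 0, 0.3, 0, 0, 0],
    [0, 0, 0.2, 0, 0, 0],
    [0, 0, 0, 0, 0, 0],
    [0, 0, 0, 0, 0, 0],
    [0, 0, 0, 0, 0, 0]
  ]
}}

```text
time_s: 33.62
tool_pos: [583.5, 334.8, 14.2]
eef_rot: [179.9, -0.0, 90.0]
wrist_force: [-0.6, 0.8, -0.8]
grip_width: 54.1
grasp_force: 26.7
```

>>> {"op": "play_rows", "data": {
  "rows": [
    [0, 0, 0.2, 0, 0, 0],
    [0, 0, 0.2, 0, 0, 0],
    [0, 0, 0.1, 0, 0, 0],
    [0, 0, 0.1, 0, 0, 0],
    [0, 0, 0.06, 0, 0, 0],
    [0, 0, 0.06, 0, 0, 0],
    [0, 0, 0.06, 0, 0, 0],
    [0, 0, 0, 0, 0, 0],
    [0, 0, 0, 0, 0, 0],
    [0, 0, 0, 0, 0, 0]
  ]
}}

```text
time_s: 34.45
tool_pos: [582.9, 334.5, -10.4]
eef_rot: [180.0, -0.0, 90.0]
wrist_force: [-0.6, 0.4, -0.8]
grip_width: 54.0
grasp_force: 26.7
```

>>> {"op": "play_rows", "data": {
  "rows": [
    [0, 0, 0.04, 0, 0, 0],
    [0, 0, 0.03, 0, 0, 0],
    [0, 0, 0, 0, 0, 0],
    [0, 0, 0, 0, 0, 0],
    [0, 0, 0, 0, 0, 0]
  ]
}}

```text
time_s: 34.87
tool_pos: [583.1, 334.8, -10.8]
eef_rot: [180.0, -0.0, 90.0]
wrist_force: [-7.9, -4.0, 16.0]
grip_width: 54.3
grasp_force: 28.3
```

>>> {"op": "play_rows", "data": {
  "rows": [
    [0, 0, 0, 0, 0, 0],
    [0, 0, 0, 0, 0, 0],
    [0, 0, 0, 0, 0, 0],
    [0, 0, 0, 0, 0, 0],
    [0, 0, 0, 0, 0, 0],
    [0, 0, 0, 0, 0, 0]
  ],
  "claw": 0.6
}}

```text
time_s: 35.37
tool_pos: [582.8, 334.5, -12.8]
eef_rot: [-180.0, 0.0, 90.0]
wrist_force: [-0.4, -0.6, -0.4]
grip_width: 68.2
grasp_force: 0.0
```

>>> {"op": "play_rows", "data": {
  "rows": [
    [0, 0, -0.2, 0, 0, 0],
    [0, 0, -0.5, 0, 0, 0],
    [0, 0, -0.9, 0, 0, 0],
    [0, 0, -1, 0, 0, 0],
    [0, 0, -1, 0, 0, 0],
    [0, 0, -1, 0, 0, 0],
    [0, 0, -1, 0, 0, 0],
    [0, 0, -0.4, 0, 0, 0],
    [0, 0, 0, 0, 0, 0],
    [0, 0, 0, 0, 0, 0]
  ]
}}

```text
time_s: 36.2
tool_pos: [583.0, 334.6, 168.5]
eef_rot: [179.9, -0.0, 90.0]
wrist_force: [0.1, 0.3, 0.3]
grip_width: 68.4
grasp_force: 0.0
```

>>> {"op": "play_rows", "data": {
  "rows": [
    [-0.4, 0.1, 0, 0, 0, 0],
    [-0.8, 0.3, 0, 0, 0, 0],
    [-0.9, 0.35, 0, 0, 0, 0],
    [-0.9, 0.35, 0, 0, 0, 0],
    [-0.9, 0.35, 0, 0, 0, 0],
    [-0.9, 0.35, 0, 0, 0, 0],
    [-0.9, 0.35, 0, 0, 0, 0],
    [-0.9, 0.35, 0, 0, 0, 0],
    [-0.9, 0.35, 0, 0, 0, 0],
    [-0.8, 0.3, 0, 0, 0, 0],
    [-0.59, 0.17, 0, 0, 0, 0],
    [0, 0, 0, 0, 0, 0],
    [0, 0, 0, 0, 0, 0],
    [0, 0, 0, 0, 0, 0]
  ],
  "claw": 1
}}

```text
time_s: 37.37
tool_pos: [681.9, 67.8, 166.3]
eef_rot: [-179.9, -0.0, 90.0]
wrist_force: [-0.4, 0.3, -0.7]
grip_width: 85.4
grasp_force: 0.0
```

>>> {"op": "play_rows", "data": {
  "rows": [
    [0, 0, 0.3, 0, 0, 0],
    [0, 0, 0.6, 0, 0, 0],
    [0, 0, 0.7, 0, 0, 0],
    [0, 0, 0.7, 0, 0, 0],
    [0, 0, 0.7, 0, 0, 0],
    [0, 0, 0.7, 0, 0, 0],
    [0, 0, 0.7, 0, 0, 0],
    [0, 0, 0.4, 0, 0, 0],
    [0, 0, 0.2, 0, 0, 0],
    [0, 0, 0, 0, 0, 0],
    [0, 0, 0, 0, 0, 0],
    [0, 0, 0, 0, 0, 0]
  ]
}}

```text
time_s: 38.37
tool_pos: [683.1, 68.0, 18.8]
eef_rot: [179.9, -0.0, 90.0]
wrist_force: [0.9, 0.1, -0.5]
grip_width: 85.2
grasp_force: 0.0
```

```bash
python3 tips.py; python3 - <<'E'
from h import *
c=cam("side"); cv2.imwrite("pics/e.png",cv2.resize(c["img"][100:340,130:450,::-1],(800,600),interpolation=cv2.INTER_CUBIC))
E
```

```text
[683.1  68.   18.8] [ 0.9  0.1 -0.5]
1 367 [  9.  22.  36. 123.] [720.  71.  33.]
-1 522 [ 16.  35.  83. 142.] [640.  73.  62.]
```

View pics/e.png

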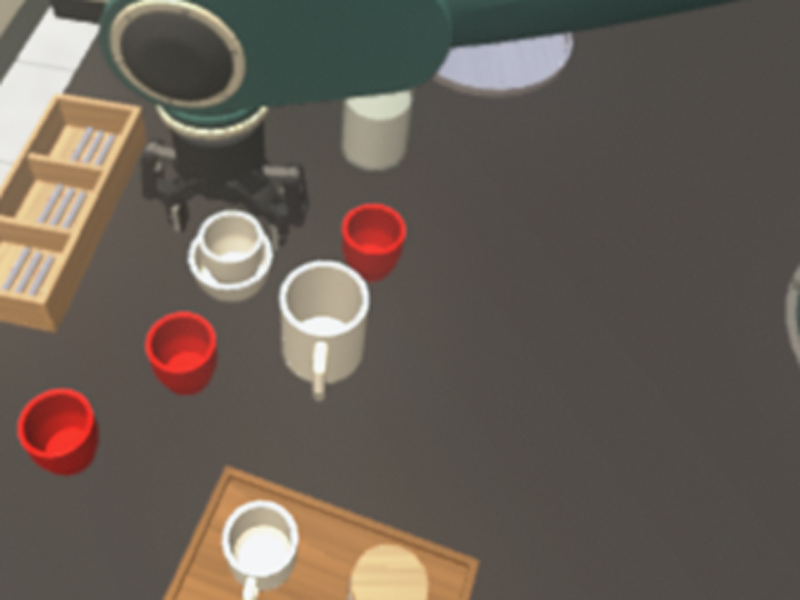

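The espresso cup stands in the wood tray at (260,545), and the open gripper straddles the small ramekin at (232,245), above the wide rim. I'll go down to reported z≈1 (true ≈39) and close.

>>> {"op": "play_rows", "data": {
  "rows": [
    [0, 0, 0.2, 0, 0, 0],
    [0, 0, 0.2, 0, 0, 0],
    [0, 0, 0.1, 0, 0, 0],
    [0, 0, 0.05, 0, 0, 0],
    [0, 0, 0, 0, 0, 0],
    [0, 0, 0, 0, 0, 0],
    [0, 0, 0, 0, 0, 0]
  ]
}}

```text
time_s: 39.05
tool_pos: [682.6, 67.8, 1.1]
eef_rot: [180.0, -0.0, 90.0]
wrist_force: [-0.5, 0.2, -0.3]
grip_width: 85.7
grasp_force: 0.0
```

>>> {"op": "play_rows", "data": {
  "rows": [
    [0, 0, 0, 0, 0, 0],
    [0, 0, 0, 0, 0, 0],
    [0, 0, 0, 0, 0, 0],
    [0, 0, 0, 0, 0, 0],
    [0, 0, 0, 0, 0, 0],
    [0, 0, 0, 0, 0, 0],
    [0, 0, 0, 0, 0, 0],
    [0, 0, 0, 0, 0, 0],
    [0, 0, 0, 0, 0, 0]
  ],
  "claw": -1,
  "force": 25
}}

```text
time_s: 39.8
tool_pos: [682.7, 67.8, 1.4]
eef_rot: [180.0, -0.0, 90.0]
wrist_force: [-1.9, 0.7, 5.6]
grip_width: 60.1
grasp_force: 27.5
```

Gripped at 60 mm. Lift slowly and look.

>>> {"op": "play_rows", "data": {
  "rows": [
    [0, 0, -0.1, 0, 0, 0],
    [0, 0, -0.2, 0, 0, 0],
    [0, 0, -0.3, 0, 0, 0],
    [0, 0, -0.4, 0, 0, 0],
    [0, 0, -0.5, 0, 0, 0],
    [0, 0, -0.5, 0, 0, 0],
    [0, 0, -0.2, 0, 0, 0],
    [0, 0, 0, 0, 0, 0],
    [0, 0, 0, 0, 0, 0]
  ]
}}

```text
time_s: 40.55
tool_pos: [682.6, 67.8, 67.4]
eef_rot: [180.0, -0.0, 90.0]
wrist_force: [-0.3, -0.4, -1.3]
grip_width: 59.8
grasp_force: 27.3
```

```bash
python3 - <<'E'
from h import *
c=cam("side"); cv2.imwrite("pics/f.png",cv2.resize(c["img"][100:244,130:322,::-1],(600,450),interpolation=cv2.INTER_CUBIC))
E
```

```text
(no output)
```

View pics/f.png

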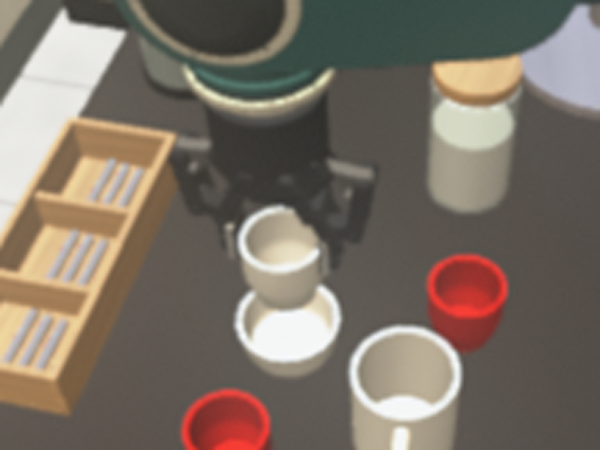

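The small ramekin (282,250) is lifted alone and level, and the wide one stays at (288,325).

>>> {"op": "play_rows", "data": {
  "rows": [
    [0, 0, -0.4, 0, 0, 0],
    [0, 0, -0.7, 0, 0, 0],
    [0, 0, -0.8, 0, 0, 0],
    [0, 0, -0.8, 0, 0, 0],
    [0, 0, -0.7, 0, 0, 0],
    [0, 0, -0.4, 0, 0, 0],
    [0, 0, 0, 0, 0, 0],
    [0, 0, 0, 0, 0, 0]
  ]
}}

```text
time_s: 41.27
tool_pos: [682.4, 67.8, 180.5]
eef_rot: [-180.0, 0.0, 90.0]
wrist_force: [-0.0, 0.6, -1.5]
grip_width: 60.0
grasp_force: 27.5
```

>>> {"op": "play_rows", "data": {
  "rows": [
    [-0.4, -0.22, 0, 0, 0, 0],
    [-0.8, -0.4, 0, 0, 0, 0],
    [-0.9, -0.5, 0, 0, 0, 0],
    [-0.9, -0.5, 0, 0, 0, 0],
    [-0.9, -0.5, 0, 0, 0, 0],
    [-0.9, -0.5, 0, 0, 0, 0],
    [-0.9, -0.5, 0, 0, 0, 0],
    [-0.9, -0.5, 0, 0, 0, 0],
    [-0.9, -0.5, 0, 0, 0, 0],
    [-0.9, -0.5, 0, 0, 0, 0],
    [-0.9, -0.5, 0, 0, 0, 0],
    [-0.9, -0.5, 0, 0, 0, 0],
    [-0.9, -0.5, 0, 0, 0, 0],
    [-0.8, -0.5, 0, 0, 0, 0],
    [-0.53, -0.3, 0, 0, 0, 0],
    [0, 0, 0, 0, 0, 0],
    [0, 0, 0, 0, 0, 0],
    [0, 0, 0, 0, 0, 0],
    [0, 0, 0, 0, 0, 0]
  ]
}}

```text
time_s: 42.85
tool_pos: [474.9, -304.4, 180.2]
eef_rot: [-180.0, -0.0, 90.0]
wrist_force: [0.0, 0.2, -1.5]
grip_width: 59.9
grasp_force: 27.5
```

>>> {"op": "play_rows", "data": {
  "rows": [
    [0, 0, 0.3, 0, 0, 0],
    [0, 0, 0.6, 0, 0, 0],
    [0, 0, 0.7, 0, 0, 0],
    [0, 0, 0.7, 0, 0, 0],
    [0, 0, 0.7, 0, 0, 0],
    [0, 0, 0.7, 0, 0, 0],
    [0, 0, 0.7, 0, 0, 0],
    [0, 0, 0.5, 0, 0, 0],
    [0, 0, 0.3, 0, 0, 0],
    [0, 0, 0.2, 0, 0, 0],
    [0, 0, 0.1, 0, 0, 0],
    [0, 0, 0, 0, 0, 0],
    [0, 0, 0, 0, 0, 0],
    [0, 0, 0, 0, 0, 0]
  ]
}}

```text
time_s: 44.02
tool_pos: [475.3, -305.3, 16.8]
eef_rot: [179.9, 0.0, 90.0]
wrist_force: [-0.3, -0.3, -1.0]
grip_width: 59.8
grasp_force: 27.5
```

>>> {"op": "play_rows", "data": {
  "rows": [
    [0, 0, 0.1, 0, 0, 0],
    [0, 0, 0.1, 0, 0, 0],
    [0, 0, 0.06, 0, 0, 0],
    [0, 0, 0.06, 0, 0, 0],
    [0, 0, 0.04, 0, 0, 0],
    [0, 0, 0, 0, 0, 0],
    [0, 0, 0, 0, 0, 0],
    [0, 0, 0, 0, 0, 0]
  ]
}}

```text
time_s: 44.68
tool_pos: [474.9, -305.1, 5.2]
eef_rot: [180.0, 0.0, 90.0]
wrist_force: [-0.4, -0.5, -1.0]
grip_width: 59.9
grasp_force: 27.5
```

>>> {"op": "play_rows", "data": {
  "rows": [
    [0, 0, 0.05, 0, 0, 0],
    [0, 0, 0.05, 0, 0, 0],
    [0, 0, 0.03, 0, 0, 0],
    [0, 0, 0, 0, 0, 0],
    [0, 0, 0, 0, 0, 0],
    [0, 0, 0, 0, 0, 0]
  ]
}}

```text
time_s: 45.18
tool_pos: [474.9, -305.1, 1.4]
eef_rot: [180.0, 0.0, 90.0]
wrist_force: [-1.4, 0.8, 4.5]
grip_width: 59.8
grasp_force: 27.9
```

Contact made. Release, rise, and retreat toward the base side.

>>> {"op": "play_rows", "data": {
  "rows": [
    [0, 0, 0, 0, 0, 0],
    [0, 0, 0, 0, 0, 0],
    [0, 0, 0, 0, 0, 0],
    [0, 0, 0, 0, 0, 0],
    [0, 0, 0, 0, 0, 0],
    [0, 0, 0, 0, 0, 0]
  ],
  "claw": 0.8
}}

```text
time_s: 45.68
tool_pos: [474.8, -305.0, 1.1]
eef_rot: [-180.0, -0.0, 90.0]
wrist_force: [0.6, -0.6, 0.1]
grip_width: 77.0
grasp_force: 0.0
```

>>> {"op": "play_rows", "data": {
  "rows": [
    [0, 0, -0.2, 0, 0, 0],
    [0, 0, -0.5, 0, 0, 0],
    [0, 0, -0.9, 0, 0, 0],
    [0, 0, -1, 0, 0, 0],
    [0, 0, -1, 0, 0, 0],
    [0, 0, -1, 0, 0, 0],
    [0, 0, -1, 0, 0, 0],
    [0, 0, -1, 0, 0, 0],
    [0, 0, -1, 0, 0, 0],
    [0.9, -0.2, 0, 0, 0, 0],
    [0.9, -0.2, 0, 0, 0, 0],
    [0.9, -0.2, 0, 0, 0, 0],
    [0.9, -0.2, 0, 0, 0, 0],
    [0.9, -0.2, 0, 0, 0, 0],
    [0.9, -0.2, 0, 0, 0, 0],
    [0.9, -0.2, 0, 0, 0, 0],
    [0.9, -0.2, 0, 0, 0, 0],
    [0, 0, 0, 0, 0, 0],
    [0, 0, 0, 0, 0, 0],
    [0, 0, 0, 0, 0, 0]
  ]
}}

```text
time_s: 47.35
tool_pos: [426.9, -89.2, 229.6]
eef_rot: [180.0, 0.0, 90.0]
wrist_force: [0.0, 0.0, 0.6]
grip_width: 76.9
grasp_force: 0.0
```

```bash
python3 - <<'E'
from h import *
c=cam("side");Q=pts(c).reshape(-1,3);I=c["img"][:,:,::-1];t=cam("top")["img"][:,:,::-1]
cv2.imwrite("pics/g.png",np.hstack([cv2.resize(x,(400,300)) for x in(I,t)]))
for nm,c,h,r in(('cup',(583,334.5),62,28),('sjar',(483,348.5),72,28),('caddy',(475,-395),109,27),('sram',(475,-305),65,30),('tjar',(578.5,-136),140,37),('mug',(578.6,132.4),92,38),('wram',(684.7,68),36,40)):
    c=np.array(c,float)
    for k in range(4):
        m=(abs(Q[:,2]-h)<7)&(np.hypot(*(Q[:,:2]-c).T)<r+9)
        if m.sum()<5:break
        c2,rr=cv2.minEnclosingCircle(Q[m][:,:2].astype(np.float32));c=np.array(c2)
    print(nm,m.sum(),c.round(1),round(rr,1),np.percentile(Q[m][:,2],[5,50,95]).round(1) if m.any() else '')
E
```

```text
cup 215 [582.9 334. ] 28.0 [56.8 61.4 63.9]
sjar 783 [482.9 347.6] 27.9 [69.8 72.  74. ]
caddy 80 [ 474.8 -394.3] 25.9 [103.9 108.6 111.7]
sram 121 [ 475.9 -305.7] 31.0 [58.6 64.  66.9]
tjar 484 [ 578.2 -138.3] 37.3 [135.7 140.4 142.2]
mug 274 [578.3 131.8] 38.4 [85.5 91.2 93.7]
wram 229 [684.2  67.7] 40.6 [29.7 35.4 38. ]
```

View pics/g.png

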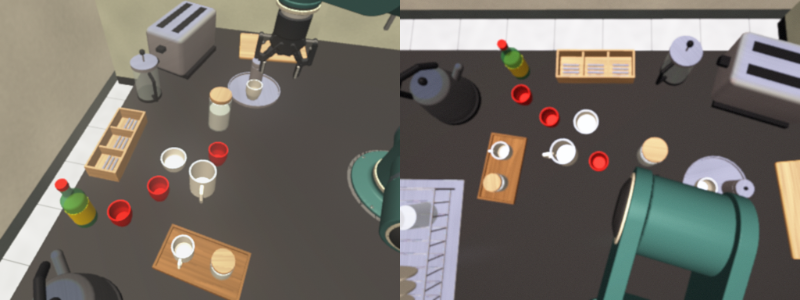

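All four items stand at the expected heights and positions. The cup (182,248) and jar (222,262) are in the wood tray, and the caddy and ramekin (255,80) are in the round tray. The wide ramekin, mug and tall jar haven't moved, so I'm handing in.

```bash
python3 -c "
from workcell import env
print(env.finish_job())"
```

```text
the job is handed in; nothing more can be done
None
```

I made up both trays and handed the job in at about 47 s; the last camera check showed all four items at standing height in their trays and the wide ramekin, tall jar and big mug within about 3 mm of where they began, but the hand-in gave no verdict.

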